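# Unlock the knife box with its three thumb dials and open it

## Task

Open the class's knife box: with light fingertip pressure roll the three numbered dials on its front to 4-7-2 (left to right as seen from the robot), slide the latch bar to the left until it is fully home, then raise the lid to half-way up or more, so that it stands open by itself. Do not force the dials or the latch, and leave everything else as it stands.

Things in the scene. Friction and masses are not known exactly. Their poses are not given: they have to be found in the camera images.
- knife_box: Steel knife box fixed to the counter, 290 (x) x 320 (y) x 100 mm; origin under its centre, x from its front (robot's side) to its back, y left, z up. Along the front 90 mm of its top runs a deck at 100 mm height with the lock: a dark bezel (74 x 140 mm, 14 mm high, centred 99 mm in front of the origin) holding three black thumb dials; behind it the dark latch bar, then the lid.
- dial_left_top (a point): Point fixed on the box: nominal top of the LEFT dial's rim, at mid width, by the white index marks; 126 mm above, 99 mm in front of and 40 mm left of the box's origin; 12 mm above the bezel. Axes as the box's. The axles are worn: the real top of each rim stands up to 2 mm higher or lower, differently for each dial, so the height has to be felt.
- dial_middle_top (a point): The same for the MIDDLE dial, on the box's middle line. How to turn a dial: press the closed fingertips gently on top of its rim (about 5 to 12 N) and draw them along the box's x axis; 15 mm of stroke is one number. About 2 N along the rim takes it over a detent. Pressed, a dial gives about 1 mm per 8 N; more than 20 N of contact force on a dial counts as forcing it.
- dial_right_top (a point): The same for the RIGHT dial, 40 mm right of the middle line.
- dial_left (a joint): Angle of the LEFT dial, rad. The dials are wheels 48 mm in diameter, 16 mm wide, on axles along the box's y axis, white numerals 0 to 9 round the rim, feet towards the robot. Number on top = angle / 0.6283 modulo 10. The angle grows when the top of the rim is moved away from the robot (box +x). Turns endlessly both ways; sprung detents pull it to the nearest number.
- dial_middle (a joint): Angle of the MIDDLE dial, rad, as for the left one.
- dial_right (a joint): Angle of the RIGHT dial, rad, as for the left one.
- latch (a joint): Travel of the latch bar, m: 0 locked, about 0.020 fully home, where its left end has met a small rubber buffer (at 0.019; 4 N per mm), growing as the bar moves left (box +y). It rubs with about 2 N and stays where it is left. With a wrong number set, pins inside block it after about 3 mm. More than 25 N on it counts as forcing it.
- latch_lug (a point): On the latch bar's upright thumb lug, at its middle, 10 mm below its top. The lug is 12 mm (x) by 14 mm (y); its top is 136 mm above the box's origin, 36 mm above the deck. It stands at the right end of the bar, 54 mm in front of the box's origin and, when locked, 108 mm right of the middle; the deck beside it (to its right) is free. Axes as the box's; moves with the bar.
- lid (a joint): Angle of the lid, rad: 0 shut, growing as it opens, stop at 1.45. A framed clear window, 173 (x) x 316 (y) x 8 mm, hinged along the box's back; the stiff hinge holds it at any angle (about 8 N at the handle to raise it). While locked, two claws of the latch bar hold down two tongues on the lid's front edge; they are clear from 15 mm of latch travel.
- lid_handle (a point): Middle of the lid's straight bar handle: round bar along the box's y axis, 110 mm long, 11 mm thick, its axis 35 mm above the lid's top face, 30 mm behind the lid's front edge. Axes as the lid's; moves with it. When shut it is 143 mm above and 2 mm behind the box's origin.
- lid_hinge (a point): Middle of the lid's hinge line (along the box's y axis), 145 mm behind and 100 mm above the box's origin; when shut the handle is 143 mm in front of it and 43 mm above it.
- sauce_cup: Loose small steel cup, 40 mm across, 30 mm high, standing on the box's deck to the left of the dials. Origin under its centre. Leave alone.
- prep_bowl: Loose glass bowl, 110 mm across, 50 mm high, on the counter to the right of the box. Leave alone.
- oil_bottle: Loose amber oil bottle, 60 mm across, 190 mm high, on the counter to the left of the box. Leave alone.
- spatula: Loose wooden-handled spatula, 260 mm long, lying in front of the box. Leave alone.
- spice_jar: Loose spice jar, 48 mm across, 85 mm high, to the left of the box's front. Leave alone.
- mug: Loose white mug, 80 mm across, 90 mm high, to the right. Leave alone.

How it is judged:
On the way, in this order (a step that is already met when the one before it is completed fails the run):
1. the three dials show 4, 7 and 2 at their index marks ((value of joint dial_left between -3.9199 and -3.6199 rad or value of joint dial_left between 2.3633 and 2.6633 rad or value of joint dial_left between 8.6465 and 8.9465 rad) and (value of joint dial_middle between -2.035 and -1.735 rad or value of joint dial_middle between 4.2482 and 4.5482 rad or value of joint dial_middle between 10.5314 and 10.8314 rad) and (value of joint dial_right between -5.1766 and -4.8766 rad or value of joint dial_right between 1.1066 and 1.4066 rad or value of joint dial_right between 7.3898 and 7.6898 rad)), for 0.2 s.
2. the latch is fully home (value of joint latch above 0.017 m), for 0.2 s.
3. the lid is raised half-way or more (value of joint lid above 0.6 rad), for 0.2 s.
At the end, for the whole second after the job is handed in: The dials show 4-7-2 (each within 0.15 rad of its number), the latch bar stands at least 17 mm along (fully home is 20 mm), and the lid stands open by itself, at rest, at 0.6 rad or more (all of step 1 and value of joint latch above 0.017 m and value of joint lid above 0.6 rad and velocity of joint lid between -0.05 and 0.05 rad/s); the robot touches nothing.
It fails at once if a dial forced: more than 20 N of contact force on it (contact force between the fingers and dial_left above 20 N or contact force between the fingers and dial_middle above 20 N or contact force between the fingers and dial_right above 20 N).
It fails at once if the latch forced: more than 25 N of contact force on it (contact force between the fingers and latch above 25 N).
It fails at once if a bystander (cup, bowl, bottle, spatula, jar or mug) moved more than 20 mm (distance of any of sauce_cup, prep_bowl, oil_bottle, spatula, spice_jar, mug from where it was at the start of the episode above 0.02 m).
It also fails if it takes over 72 s, if anything falls off the work surface, if the arm or the gripper's body presses on something with over 40 N, if the wrist force passes 120 N, or if a joint passes its speed limit or range.

## Robot

A 6-joint arm with a two-finger parallel gripper is mounted at the origin on the work surface. World frame = base frame: x ahead of the robot, y to its left, z up, the work surface at z = 0. Lengths are in m, angles in rad, forces in N, time in s.
With the tool pointing down it reaches from about 0.35 to 0.775 m from the base axis. Payload 7.3 kg.
Tool frame: the origin (TCP) lies midway between the tips of the shut fingers; the grasp point (between the pads) lies 19 mm behind it; z points along the fingers, y is the line along which they close (so a half turn about z gives the same grasp; the last joint's range is limited). The gripper opens to 92 mm and grips with 3 to 60 N. Pads are 19 mm wide; open, the fingers measure 130 mm over their backs; the gripper's body (75 mm by 190 mm) begins 47 mm behind the grasp point.
Start: joints at [0.979, 0.342, 1.524, -0, 1.275, -0.146], TCP at [0.226, 0.474, 0.227] pointing down, gripper open.
Joint ranges: [-2.53, 2.53], [-0.77, 2.02], [0.04, 2.7], [-1, 4.14], [0.28, 2.66], [-3.11, 3.11]. Speed limits (rad/s): [2.57, 2.57, 3.14, 3.14, 3.14, 3.14].

## Interface

Orientations are given as [roll, pitch, yaw] about the fixed x, y, z axes, in that order (R = Rz(yaw) Ry(pitch) Rx(roll)).
In Python, from cell import monitor, vision, workorder gives the robot as it stands.
- The arm moves only by the tool move_arm, never from a script. Its argument "rows" is a list of rows, each a list of 5 numbers: the shift along the world's x, y, z in mm, then the turn about the world's z in rad, then the closure, from -1 (fully open) to 1 (shut). A call has 1 to 12 rows; each row shifts and turns the commanded pose from where the row before left it; what a row does not reach is not made up. A row lasts 1/10 s, in which the tool goes at most 50 mm and 8.59 degrees, less where a joint would pass 70% of its speed; a pose out of reach is approached as far as the arm can. A call is refused whole if a number of a shift passes 50 or a number of a turn 0.15, either way. A call with a gripper value outside its range is refused whole. The fingers move at their own pace and stop on an object; "newtons" is the grip in N (left out, the last holds). Time passes only in rows, so rows that do not move let the fingers close. It gives the time, the measured TCP pose, the force, the opening and the grip force at its end, in the units of the state.
- monitor.observe(): the state, without advancing time (a new reading comes with each control period).
- vision.read_camera(name): name is "scene" or "top" or "wrist"; returns the picture (384x512x3 uint8, red, green, blue); there is no depth.
- vision.get_calibration(name): a dict with "K" (3x3 intrinsics, pixels), "T" (4x4, takes a point from camera to world coordinates); the wrist camera has in their place "mount" (4x4, takes a point from camera to tool coordinates, whose origin is the TCP and whose axes are the flange's). Camera axes: x right, y up, looking along -z (the intrinsics and any distortion apply to the point x, -y, -z); pixel columns grow to the right and rows downward; lengths in m; the calibration is good to about 2 mm. A picture is of the moment at which its call begins: read the wrist's pose just before it. get_calibration takes no time and is no camera call.
- workorder.hand_in(): hands the job in; it is judged then, once.
The state is a dict: "time": time; "qpos": joint angles; "qvel": joint speeds; "joint_efforts": joint torques, N m; "tool_pos": TCP position; "tool_rot": TCP orientation; "contact_force": force on the tool from outside, world axes, zero at the start; "torque": the same for the moment, N m; "opening": finger opening in m; "grip_force": force on a finger pad.
Only numpy, scipy, OpenCV 4.12 (cv2) and the standard library are available. Lean on these libraries where they do the work, as an engineer would, in place of code of your own. Each camera call takes 0.05 s, during which the arm holds its last target. There are 200 camera calls.

## Working session

There is one attempt and no reset: what is moved stays moved. The work goes in short steps, Python scripts to look and compute and a tool call to move; the robot and the scene stay as the last step left them, time stands still between calls to the robot, and variables do not carry over. Pictures are saved under pics/ and viewed, at most 10 in all, crops included, and the job is handed in when it is done.

Besides the shell and the picture viewer there is one more tool, called after "Emit:" in YAML: its name, and indented under it one key for each argument. move_arm: Moves the arm, as the interface text tells. Its arguments: {"type":"object","properties":{"rows":{"type":"array","items":{"type":"array","items":{"type":"number"}}},"newtons":{"type":"number"}},"required":["rows"]}

```bash
mkdir -p pics; python3 - <<'E'
from cell import monitor, vision
import cv2,numpy as np
s=monitor.observe(); print({k:np.round(v,3).tolist() for k,v in s.items()})
for n in ("top","scene"):
    im=vision.read_camera(n); cv2.imwrite(f"pics/{n}.png",im[:,:,::-1])
    c=vision.get_calibration(n); print(n,{k:np.round(v,4).tolist() if not isinstance(v,str) else v for k,v in c.items()})
print(vision.get_calibration("wrist"))
E
```

```text
{'time': 0.0, 'qpos': [0.979, 0.343, 1.525, 0.0, 1.275, -0.146], 'qvel': [0.001, 0.0, -0.0, 0.0, -0.001, -0.0], 'joint_efforts': [-0.001, -43.124, -24.422, 0.072, 0.056, -0.0], 'tool_pos': [0.226, 0.473, 0.226], 'tool_rot': [-3.14, -0.0, 2.696], 'contact_force': [0.454, 0.391, 0.375], 'torque': [0.045, -0.032, 0.023], 'grip_force': 0.0, 'opening': 0.092}
top {'K': [[470.9696, 0.0, 249.5147], [0.0, 470.9696, 192.9184], [0.0, 0.0, 1.0]], 'T': [[-0.022, 0.9871, -0.1584, 0.4264], [-0.9997, -0.0229, -0.0037, -0.0748], [-0.0073, 0.1582, 0.9874, 1.3192], [0.0, 0.0, 0.0, 1.0]]}
scene {'K': [[396.8174, 0.0, 250.3427], [0.0, 396.8174, 193.4405], [0.0, 0.0, 1.0]], 'T': [[-0.6262, -0.5333, 0.5687, 1.1222], [0.7796, -0.4361, 0.4495, 0.3669], [0.0083, 0.7248, 0.6889, 0.742], [0.0, 0.0, 0.0, 1.0]]}
{'K': array([[336.41802617,   0.        , 255.92603781],
       [  0.        , 336.41802617, 192.42374067],
       [  0.        ,   0.        ,   1.        ]]), 'mount': array([[ 1.11254900e-03,  9.59804325e-01,  2.80667812e-01,
         7.61516302e-02],
       [ 9.99999323e-01, -9.71873851e-04, -6.40399467e-04,
         2.27884940e-04],
       [-3.41884470e-04,  2.80668335e-01, -9.59804756e-01,
        -1.57810983e-01],
       [ 0.00000000e+00,  0.00000000e+00,  0.00000000e+00,
         1.00000000e+00]])}
```

View pics/top.png

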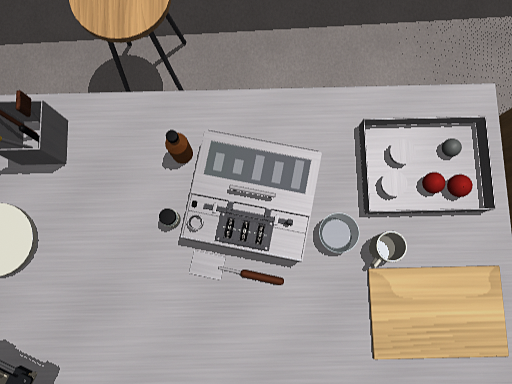

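```bash
python3 -c "
import cv2
a=cv2.imread('pics/top.png');cv2.imwrite('pics/topc.png',cv2.resize(a[90:290,130:390],None,fx=3,fy=3,interpolation=2))"
```

```text
(no output)
```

View pics/topc.png

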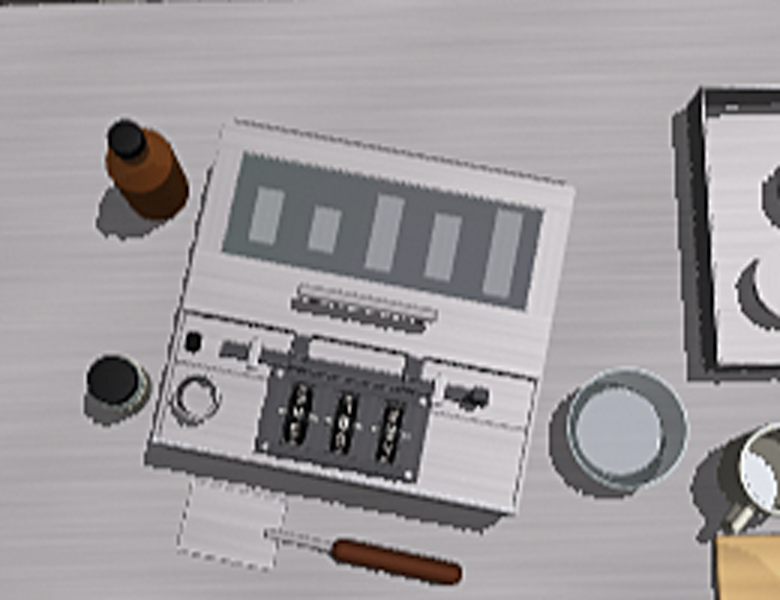

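```bash
cat > h.py <<'E'
import numpy as np
from cell import monitor, vision
from scipy.optimize import least_squares
def proj(P,K,T):
    c=(np.atleast_2d(P)-T[:3,3])@T[:3,:3]; q=np.c_[c[:,0],-c[:,1],-c[:,2]]@K.T
    return q[:,:2]/q[:,2:]
def cam(n,s=None):
    c=vision.get_calibration(n)
    if n!="wrist": return c["K"],c["T"]
    from scipy.spatial.transform import Rotation as R
    W=np.eye(4);W[:3,:3]=R.from_euler('xyz',s["tool_rot"]).as_matrix();W[:3,3]=s["tool_pos"]
    return c["K"],W@c["mount"]
def b2w(P,p):
    c,s=np.cos(p[2]),np.sin(p[2]);P=np.atleast_2d(P)
    return np.c_[p[0]+c*P[:,0]-s*P[:,1],p[1]+s*P[:,0]+c*P[:,1],P[:,2]]
def fit(B,px,K,T,p0):
    r=least_squares(lambda p:(proj(b2w(B,p),K,T)-px).ravel(),p0,loss='soft_l1')
    return r.x,np.round(proj(b2w(B,r.x),K,T)-px,1)
E
python3 - <<'E'
from h import *
K,T=cam("top")
B=[[.145,.158,.104],[.145,-.158,.104],[-.145,.16,.1],[-.145,-.16,.1],[-.099,.04,.126],[-.099,0,.126],[-.099,-.04,.126],[.002,0,.1485]]
px=np.array([[235,122],[573,186],[153,443],[516,513],[297,413],[345,424],[392,433],[367,296]])/3+[130,90]
p,r=fit(B,px,K,T,[.45,0,-.2]);print(p,r.tolist())
for n in([-.099,.04,.126],[-.099,0,.126],[-.099,-.04,.126],[-.054,-.108,.126],[.002,0,.143],[.145,0,.1]): print(n,b2w(n,p).round(4),((proj(b2w(n,p),K,T)-[130,90])*3).round(0))
for n in([-.054,-.108,.136],):print(((proj(b2w(n,p),K,T)-[130,90])*3).round(0))
E
```

```text
[ 0.61766177 -0.07751681 -0.21571409] [[-3.6, -0.2], [0.4, 0.4], [-0.1, -0.5], [0.8, 0.2], [0.4, 0.1], [-0.2, -0.6], [-0.3, -0.5], [0.1, 2.1]]
[-0.099, 0.04, 0.126] [[ 0.5295 -0.0173  0.126 ]] [[298. 413.]]
[-0.099, 0, 0.126] [[ 0.521  -0.0563  0.126 ]] [[345. 422.]]
[-0.099, -0.04, 0.126] [[ 0.5124 -0.0954  0.126 ]] [[391. 431.]]
[-0.054, -0.108, 0.126] [[ 0.5418 -0.1715  0.126 ]] [[480. 395.]]
[0.002, 0, 0.143] [[ 0.6196 -0.0779  0.143 ]] [[367. 303.]]
[0.145, 0, 0.1] [[ 0.7593 -0.1086  0.1   ]] [[398. 155.]]
[[481. 393.]]
```

Emit:
move_arm:
  rows:
    - [24,-43,4,-0.112,1]
    - [24,-43,4,-0.112,1]
    - [24,-43,4,-0.112,1]
    - [24,-43,4,-0.112,1]
    - [24,-43,4,-0.112,1]
    - [24,-43,4,-0.112,1]
    - [24,-43,4,-0.112,1]
    - [24,-43,4,-0.112,1]
    - [24,-43,4,-0.112,1]
    - [24,-43,4,-0.112,1]
    - [24,-43,4,-0.112,1]
    - [24,-43,4,-0.112,1]
  newtons: 20

```text
time: 1.3
tool_pos: [0.5148, -0.0443, 0.2746]
tool_rot: [-3.141, -0.0, 1.347]
contact_force: [1.3, 0.9, 0.4]
opening: 0.0019
grip_force: 0.0
```

```bash
python3 - <<'E'
from h import *
import cv2,json
s=monitor.observe(); im=vision.read_camera("wrist")
json.dump({k:np.asarray(v).tolist() for k,v in s.items()},open("s1.json","w"))
print(s["tool_pos"],s["tool_rot"],s["contact_force"])
cv2.imwrite("pics/w1.png",cv2.resize(im[:,:,::-1],None,fx=1.5,fy=1.5,interpolation=2))
K,T=cam("wrist",s);p=[ 0.61766177,-0.07751681,-0.21571409]
print((proj(b2w([[-.099,.04,.126],[-.099,0,.126],[-.099,-.04,.126],[-.054,-.108,.136],[.002,0,.1485]],p),K,T)*1.5).round())
E
```

```text
[ 0.5147956  -0.04427889  0.27464258] [-3.14113518e+00 -1.66457696e-04  1.34682640e+00] [1.30654675 0.87019066 0.364962  ]
[[398. 221.]
 [398. 284.]
 [398. 343.]
 [465. 442.]
 [571. 293.]]
```

View pics/w1.png

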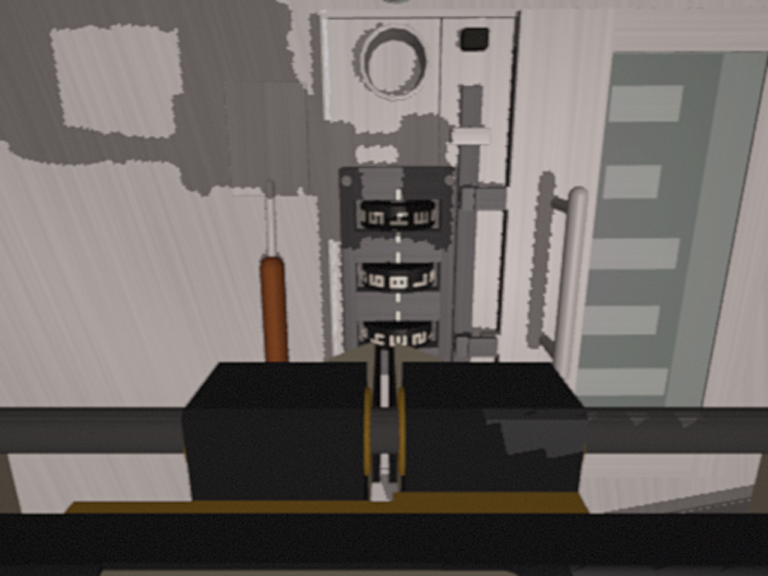

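Emit:
move_arm:
  rows:
    - [-7,-32,-10,0,1]
    - [-7,-32,-10,0,1]
    - [0,0,0,0,1]
    - [0,0,0,0,1]
    - [0,0,0,0,1]

```text
time: 1.85
tool_pos: [0.5005, -0.1055, 0.2549]
tool_rot: [3.141, -0.0, 1.353]
contact_force: [-0.3, 0.8, 0.6]
opening: 0.0004
grip_force: 0.0
```

```bash
python3 - <<'E'
from h import *
import cv2
s=monitor.observe(); im=vision.read_camera("wrist")
print(s["tool_pos"],s["tool_rot"],s["contact_force"])
K,T=cam("wrist",s);p=[ 0.61766177,-0.07751681,-0.21571409]
q=proj(b2w([[-.099,.04,.126],[-.099,0,.126],[-.099,-.04,.126],[-.054,-.108,.136],[.002,0,.1485]],p),K,T);print(q.round(1))
c,r=q[1].round().astype(int)
x0,y0=c-60,max(r-85,0)
print("crop origin",x0,y0)
cv2.imwrite("pics/w2.png",cv2.resize(im[y0:y0+145,x0:x0+190,::-1],None,fx=4,fy=4,interpolation=2))
E
```

```text
[ 0.50051258 -0.10548475  0.25494101] [ 3.14128167e+00 -3.27138623e-04  1.35250124e+00] [-0.34167706  0.82648459  0.62888296]
[[267.7  73.1]
 [267.3 123.7]
 [266.9 170.4]
 [316.7 246.7]
 [398.8 125.9]]
crop origin 207 39
```

View pics/w2.png

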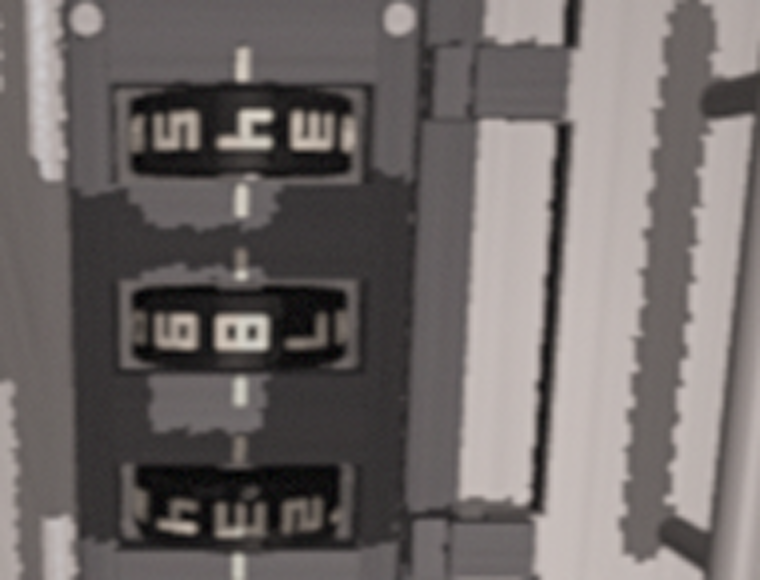

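Emit:
move_arm:
  rows:
    - [10.5,25.6,-15,0,1]
    - [10.5,25.6,-15,0,1]
    - [0,0,-40,0,1]
    - [0,0,-30,0,1]
    - [0,0,-15,0,1]
    - [0,0,0,0,1]
    - [0,0,0,0,1]
    - [0,0,0,0,1]

```text
time: 2.7
tool_pos: [0.5223, -0.0549, 0.1412]
tool_rot: [3.139, 0.0, 1.352]
contact_force: [0.1, 0.0, 0.2]
opening: 0.0005
grip_force: 0.0
```

Emit:
move_arm:
  rows:
    - [0,0,-5,0,1]
    - [0,0,-4,0,1]
    - [0,0,0,0,1]
    - [0,0,0,0,1]
    - [0,0,0,0,1]

```text
time: 3.2
tool_pos: [0.5214, -0.0552, 0.1308]
tool_rot: [3.141, 0.0, 1.352]
contact_force: [0.2, -0.8, 0.3]
opening: 0.0005
grip_force: 0.0
```

Emit:
move_arm:
  rows:
    - [0,0,-1,0,1]
    - [0,0,-1,0,1]
    - [0,0,0,0,1]
    - [0,0,0,0,1]

```text
time: 3.6
tool_pos: [0.5214, -0.0551, 0.1287]
tool_rot: [3.142, 0.0, 1.352]
contact_force: [0.5, -0.2, -0.7]
opening: 0.0003
grip_force: 0.0
```

Emit:
move_arm:
  rows:
    - [0,0,-1,0,1]
    - [0,0,0,0,1]
    - [0,0,0,0,1]
    - [0,0,0,0,1]

```text
time: 4.0
tool_pos: [0.5214, -0.0551, 0.1278]
tool_rot: [3.141, -0.0, 1.352]
contact_force: [0.4, 0.3, 0.2]
opening: 0.0003
grip_force: 0.0
```

Emit:
move_arm:
  rows:
    - [0,0,-1,0,1]
    - [0,0,0,0,1]
    - [0,0,0,0,1]

```text
time: 4.3
tool_pos: [0.5213, -0.0551, 0.1267]
tool_rot: [3.142, -0.0, 1.352]
contact_force: [0.2, 0.3, 0.3]
opening: 0.0006
grip_force: 0.0
```

Emit:
move_arm:
  rows:
    - [0,0,-0.7,0,1]
    - [0,0,0,0,1]
    - [0,0,0,0,1]

```text
time: 4.6
tool_pos: [0.5215, -0.0551, 0.1263]
tool_rot: [3.141, 0.0, 1.352]
contact_force: [-1.2, 0.5, 2.1]
opening: 0.0003
grip_force: 1.1
```

Emit:
move_arm:
  rows:
    - [0,0,-0.6,0,1]
    - [0,0,0,0,1]
    - [0,0,0,0,1]

```text
time: 4.9
tool_pos: [0.5216, -0.0552, 0.1259]
tool_rot: [3.141, 0.0, 1.352]
contact_force: [-0.4, -0.4, 4.7]
opening: 0.0005
grip_force: 2.5
```

Emit:
move_arm:
  rows:
    - [0,0,-0.6,0,1]
    - [0,0,0,0,1]
    - [-1.5,0.32,0,0,1]
    - [-1.5,0.32,0,0,1]
    - [-1.5,0.32,0,0,1]
    - [-1.5,0.32,0,0,1]

```text
time: 5.5
tool_pos: [0.5166, -0.0541, 0.1257]
tool_rot: [3.138, -0.0, 1.352]
contact_force: [1.2, 1.2, 4.6]
opening: 0.0007
grip_force: 2.5
```

Emit:
move_arm:
  rows:
    - [-1.5,0.32,-0.2,0,1]
    - [-1.5,0.32,-0.2,0,1]
    - [-1.5,0.32,0,0,1]
    - [-1.5,0.32,0,0,1]
    - [-1.5,0.32,0,0,1]
    - [-1.5,0.32,0,0,1]
    - [0,0,0,0,1]
    - [0,0,0,0,1]
    - [0,0,0,0,1]

```text
time: 6.4
tool_pos: [0.5064, -0.0519, 0.1244]
tool_rot: [3.141, 0.0, 1.352]
contact_force: [-0.2, 0.2, 0.1]
opening: 0.0002
grip_force: 0.0
```

Emit:
move_arm:
  rows:
    - [0,0,20,0,1]
    - [5.6,-21.3,0,0,1]
    - [5.7,-21.3,0,0,1]
    - [0,0,-12,0,1]
    - [0,0,-2,0,1]
    - [0,0,0,0,1]
    - [0,0,0,0,1]

```text
time: 7.1
tool_pos: [0.5174, -0.0937, 0.1303]
tool_rot: [-3.141, -0.0, 1.353]
contact_force: [1.1, 0.7, 1.3]
opening: 0.0008
grip_force: 0.0
```

Emit:
move_arm:
  rows:
    - [0,0,-1,0,1]
    - [0,0,0,0,1]
    - [0,0,-1,0,1]
    - [0,0,0,0,1]
    - [0,0,0,0,1]

```text
time: 7.6
tool_pos: [0.5177, -0.0945, 0.1285]
tool_rot: [3.141, 0.0, 1.352]
contact_force: [0.4, -0.3, 0.5]
opening: 0.0003
grip_force: 0.0
```

Emit:
move_arm:
  rows:
    - [0,0,-1,0,1]
    - [0,0,0,0,1]
    - [0,0,0,0,1]

```text
time: 7.9
tool_pos: [0.5176, -0.0945, 0.1274]
tool_rot: [-3.142, -0.0, 1.352]
contact_force: [-0.3, -0.8, 0.1]
opening: 0.0005
grip_force: 0.0
```

Emit:
move_arm:
  rows:
    - [0,0,-0.8,0,1]
    - [0,0,0,0,1]
    - [0,0,0,0,1]

```text
time: 8.2
tool_pos: [0.5176, -0.0945, 0.1266]
tool_rot: [3.142, 0.0, 1.352]
contact_force: [-0.5, -0.1, -0.2]
opening: 0.0004
grip_force: 0.0
```

Emit:
move_arm:
  rows:
    - [0,0,-0.8,0,1]
    - [0,0,0,0,1]
    - [0,0,0,0,1]

```text
time: 8.5
tool_pos: [0.5177, -0.0945, 0.1258]
tool_rot: [3.141, 0.0, 1.352]
contact_force: [0.4, -0.4, 0.6]
opening: 0.0005
grip_force: 0.1
```

Emit:
move_arm:
  rows:
    - [0,0,-0.6,0,1]
    - [0,0,0,0,1]
    - [0,0,0,0,1]

```text
time: 8.8
tool_pos: [0.5178, -0.0945, 0.1255]
tool_rot: [3.141, 0.0, 1.352]
contact_force: [0.2, -0.8, 2.5]
opening: 0.0001
grip_force: 1.3
```

Emit:
move_arm:
  rows:
    - [0,0,-0.8,0,1]
    - [0,0,0,0,1]
    - [-1.5,0.32,0,0,1]
    - [-1.5,0.32,0,0,1]

```text
time: 9.2
tool_pos: [0.5161, -0.0942, 0.1253]
tool_rot: [3.137, 0.0, 1.352]
contact_force: [2.9, -0.3, 5.8]
opening: 0.0003
grip_force: 2.5
```

Emit:
move_arm:
  rows:
    - [-1.5,0.32,0,0,1]
    - [-1.5,0.32,0,0,1]
    - [-1.5,0.32,0,0,1]
    - [0,0,0,0,1]

```text
time: 9.6
tool_pos: [0.5105, -0.093, 0.1251]
tool_rot: [3.14, 0.0, 1.352]
contact_force: [0.9, 0.4, 6.4]
opening: 0.0006
grip_force: 3.3
```

Emit:
move_arm:
  rows:
    - [-1.5,0.32,0,0,1]
    - [-1.5,0.32,0,0,1]
    - [-1.5,0.32,0,0,1]
    - [-1.5,0.32,0,0,1]
    - [-1.5,0.32,0,0,1]
    - [0,0,0,0,1]
    - [0,0,0,0,1]

```text
time: 10.3
tool_pos: [0.5027, -0.0913, 0.1244]
tool_rot: [3.142, -0.0, 1.352]
contact_force: [0.1, -0.2, 2.7]
opening: 0.0004
grip_force: 1.3
```

Emit:
move_arm:
  rows:
    - [0,0,30,0,1]
    - [0,-12,45,0,1]
    - [0,-12,45,0,1]
    - [0,0,0,0,1]
    - [0,0,0,0,1]
    - [0,0,0,0,1]

```text
time: 10.9
tool_pos: [0.5018, -0.1148, 0.2428]
tool_rot: [-3.138, -0.001, 1.352]
contact_force: [0.4, -0.0, 0.6]
opening: 0.0005
grip_force: 0.0
```

```bash
python3 - <<'E'
from h import *
import cv2
s=monitor.observe(); im=vision.read_camera("wrist")
print(s["tool_pos"],s["tool_rot"],s["contact_force"])
K,T=cam("wrist",s);p=[ 0.618,-0.0755,-0.2157]
q=proj(b2w([[-.099,.04,.126],[-.099,0,.126],[-.099,-.04,.126],[-.054,-.108,.136],[.002,0,.1485]],p),K,T);print(q.round(1))
c,r=q[1].round().astype(int)
x0,y0=c-60,max(r-70,0)
print("crop origin",x0,y0)
a=cv2.rotate(im[y0:y0+150,x0:x0+120,::-1],cv2.ROTATE_90_COUNTERCLOCKWISE)
cv2.imwrite("pics/w3.png",cv2.resize(a,None,fx=5,fy=5,interpolation=2))
E
```

```text
[ 0.50177628 -0.11482354  0.24281445] [-3.13844574e+00 -5.22444039e-04  1.35183768e+00] [ 0.43263999 -0.01750069  0.57908947]
[[264.4  57. ]
 [264.2 111. ]
 [263.9 160.7]
 [316.4 241.3]
 [403.3 112.2]]
crop origin 204 41
```

View pics/w3.png

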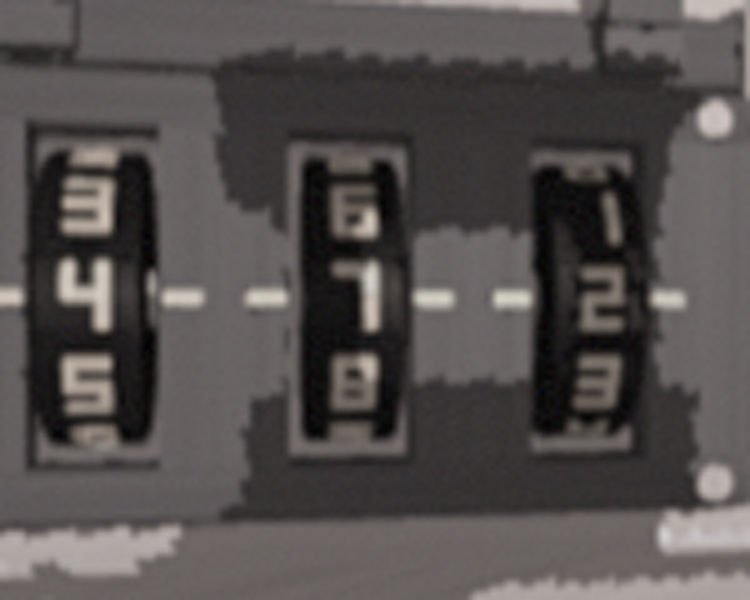

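Emit:
move_arm:
  rows:
    - [11,-28.6,0,0,1]
    - [11,-28.6,0,0,1]
    - [11.4,-28.7,-20,0,1]
    - [0,0,-40,0,1]
    - [0,0,-40,0,1]
    - [0,0,-15,0,1]
    - [0,0,-6,0,1]
    - [0,0,0,0,1]
    - [0,0,0,0,1]
    - [0,0,0,0,1]

```text
time: 11.95
tool_pos: [0.5367, -0.2014, 0.1246]
tool_rot: [3.139, 0.001, 1.352]
contact_force: [-0.3, 0.6, -0.6]
opening: 0.0006
grip_force: 0.0
```

```bash
python3 - <<'E'
from h import *
import cv2
s=monitor.observe()
print(s["tool_pos"],s["contact_force"])
K,T=cam("scene");im=vision.read_camera("scene")
p=[ 0.618,-0.0755,-0.2157]
q=proj(b2w([[-.054,-.108,.136],[-.054,-.115,.126],[.002,0,.143]],p),K,T);print(q.round(1),proj(s["tool_pos"],K,T))
c,r=q[0].round().astype(int); x0,y0=c-80,r-60
print(x0,y0)
cv2.imwrite("pics/s1.png",cv2.resize(im[y0:y0+120,x0:x0+160,::-1],None,fx=5,fy=5,interpolation=2))
E
```

```text
[ 0.53672417 -0.20137873  0.12464871] [-0.26750364  0.62290537 -0.6463538 ]
[[226.3 151.7]
 [224.8 153.5]
 [234.6 181.6]] [[218.45109962 149.36428369]]
146 92
```

View pics/s1.png

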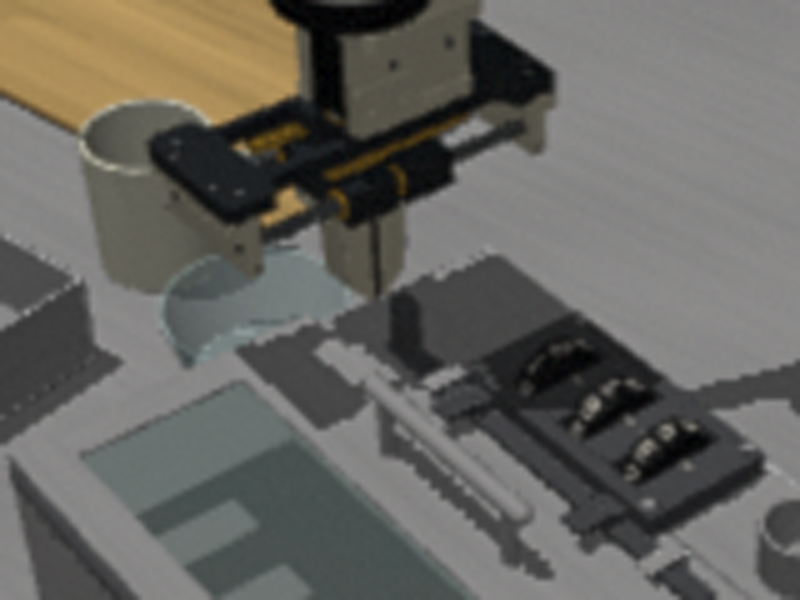

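Emit:
move_arm:
  rows:
    - [0.9,3.9,-1,0,1]
    - [0.9,3.9,-1,0,1]
    - [0.6,2.9,0,0,1]
    - [0.4,2,0,0,1]
    - [0.2,1,0,0,1]
    - [0.2,1,0,0,1]
    - [0,0,0,0,1]
    - [0,0,0,0,1]

```text
time: 12.8
tool_pos: [0.5393, -0.1866, 0.1215]
tool_rot: [3.141, 0.0, 1.352]
contact_force: [0.3, -0.7, 0.4]
opening: -0.0001
grip_force: 0.7
```

Emit:
move_arm:
  rows:
    - [0.2,1,0,0,1]
    - [0.2,1,0,0,1]
    - [0.2,1,0,0,1]
    - [0.2,1,0,0,1]
    - [0,0,0,0,1]
    - [0,0,0,0,1]

```text
time: 13.4
tool_pos: [0.5402, -0.1823, 0.1215]
tool_rot: [3.141, -0.0, 1.352]
contact_force: [-0.0, -1.7, -0.0]
opening: 0.0008
grip_force: 0.5
```

Emit:
move_arm:
  rows:
    - [0.2,1,0,0,1]
    - [0.2,1,0,0,1]
    - [0.2,1,0,0,1]
    - [0,0,0,0,1]

```text
time: 13.8
tool_pos: [0.5408, -0.1793, 0.1215]
tool_rot: [3.141, -0.0, 1.352]
contact_force: [1.0, -1.1, 0.4]
opening: 0.0005
grip_force: 0.7
```

Emit:
move_arm:
  rows:
    - [0.2,1,0,0,1]
    - [0.2,1,0,0,1]
    - [0,0,0,0,1]

```text
time: 14.1
tool_pos: [0.5412, -0.1774, 0.1215]
tool_rot: [3.141, -0.0, 1.352]
contact_force: [1.0, -1.3, -0.5]
opening: 0.0005
grip_force: 0.7
```

Emit:
move_arm:
  rows:
    - [0.2,1,0,0,1]
    - [0.2,1,0,0,1]
    - [0.2,1,0,0,1]
    - [0.2,1,0,0,1]
    - [0.2,1,0,0,1]
    - [0.2,1,0,0,1]
    - [0.2,1,0,0,1]
    - [0.2,1,0,0,1]
    - [0,0,0,0,1]

```text
time: 15.0
tool_pos: [0.5426, -0.1693, 0.1214]
tool_rot: [-3.141, -0.0, 1.352]
contact_force: [0.3, -1.9, -0.5]
opening: 0.0008
grip_force: 0.8
```

Emit:
move_arm:
  rows:
    - [0.2,1,0,0,1]
    - [0.2,1,0,0,1]
    - [0.2,1,0,0,1]
    - [0,0,0,0,1]

```text
time: 15.4
tool_pos: [0.543, -0.1676, 0.1215]
tool_rot: [-3.142, 0.002, 1.352]
contact_force: [-0.2, -6.7, -0.4]
opening: 0.0004
grip_force: 3.5
```

Emit:
move_arm:
  rows:
    - [0.2,1,0,0,1]
    - [0,0,0,0,1]
    - [0,0,0,0,1]
    - [0,0,0,0,1]

```text
time: 15.8
tool_pos: [0.5431, -0.1671, 0.1215]
tool_rot: [3.142, 0.003, 1.352]
contact_force: [0.1, -8.9, -0.2]
opening: 0.0006
grip_force: 4.4
```

Emit:
move_arm:
  rows:
    - [-1.5,-7,0,0,1]
    - [-1.5,-8,10,0,1]
    - [0,0,40,0,1]
    - [10,10,30,0,0.1]
    - [24,32,0,0,0.1]
    - [24,32,0,0,0.1]
    - [22,32,0,0,0.1]
    - [0,0,0,0,0.1]
    - [0,0,0,0,0.1]
    - [0,0,0,0,0.1]

```text
time: 16.8
tool_pos: [0.6199, -0.0752, 0.2016]
tool_rot: [-3.141, 0.0, 1.351]
contact_force: [0.1, -0.6, 0.9]
opening: 0.0411
grip_force: 0.0
```

```bash
python3 - <<'E'
from h import *
import cv2
s=monitor.observe(); im=vision.read_camera("wrist")
print(s["tool_pos"],s["contact_force"],s["opening"])
K,T=cam("wrist",s);p=[ 0.618,-0.0755,-0.2157]
print(1.5*proj(b2w([[.002,.055,.1485],[.002,0,.1485],[-.054,-.088,.136]],p),K,T).round(1),b2w([.002,0,.143],p))
cv2.imwrite("pics/w4.png",cv2.resize(im[:,:,::-1],None,fx=1.5,fy=1.5,interpolation=2))
E
```

```text
[ 0.61987638 -0.07517735  0.20160686] [ 0.14813008 -0.5588684   0.92138914] 0.04107290586063781
[[384.6  196.2 ]
 [384.9  321.6 ]
 [276.9  473.85]] [[ 0.61995365 -0.07592806  0.143     ]]
```

View pics/w4.png

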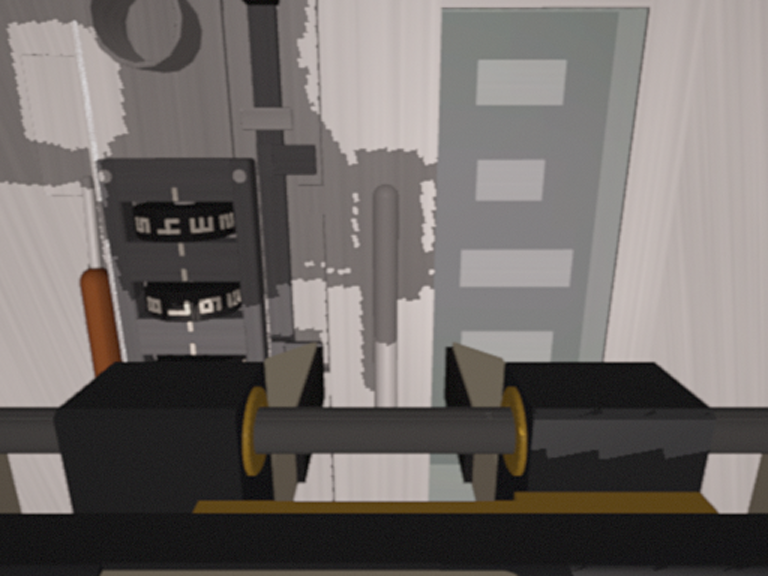

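Emit:
move_arm:
  rows:
    - [0,-0.7,-40,0,0.1]
    - [0,0,-25,0,0.1]
    - [0,0,-9,0,0.1]
    - [0,0,0,0,0.1]
    - [0,0,0,0,0.1]
    - [0,0,0,0,1]
    - [0,0,0,0,1]
    - [0,0,0,0,1]
    - [0,0,0,0,1]
  newtons: 20

```text
time: 17.75
tool_pos: [0.6206, -0.0751, 0.1279]
tool_rot: [3.141, 0.0, 1.352]
contact_force: [-0.2, -0.9, -0.0]
opening: 0.014
grip_force: 0.0
```

Emit:
move_arm:
  rows:
    - [2.4,-0.5,7,0,1]
    - [2.5,-0.5,7.1,0,1]
    - [3.1,-0.7,6.8,0,1]
    - [0,0,0,0,1]
    - [0,0,0,0,1]

```text
time: 18.25
tool_pos: [0.6276, -0.0767, 0.1491]
tool_rot: [-3.139, 0.0, 1.352]
contact_force: [-6.3, 0.3, -1.4]
opening: 0.0104
grip_force: 20.0
```

Emit:
move_arm:
  rows:
    - [3.1,-0.7,6.7,0,1]
    - [3.8,-0.8,6.4,0,1]
    - [3.8,-0.8,6.4,0,1]
    - [4.4,-1,5.9,0,1]
    - [4.4,-1,6,0,1]
    - [0,0,0,0,1]

```text
time: 18.85
tool_pos: [0.6463, -0.0808, 0.1811]
tool_rot: [-3.137, 0.0, 1.352]
contact_force: [-11.0, 2.2, 4.6]
opening: 0.01
grip_force: 20.0
```

Emit:
move_arm:
  rows:
    - [4.9,-1.1,5.5,0,1]
    - [4.9,-1.1,5.5,0,1]
    - [5.5,-1.2,5,0,1]
    - [5.5,-1.2,4.9,0,1]
    - [0,0,0,0,1]

```text
time: 19.35
tool_pos: [0.667, -0.0854, 0.2037]
tool_rot: [-3.138, 0.0, 1.352]
contact_force: [-14.1, 2.8, 11.1]
opening: 0.0107
grip_force: 20.0
```

Emit:
move_arm:
  rows:
    - [5.9,-1.3,4.4,0,1]
    - [5.9,-1.3,4.4,0,1]
    - [6.2,-1.4,3.8,0,1]
    - [6.3,-1.4,3.7,0,1]
    - [0,0,0,0,1]
    - [0,0,0,0,1]

```text
time: 19.95
tool_pos: [0.6924, -0.091, 0.2219]
tool_rot: [3.14, 0.0, 1.352]
contact_force: [-11.7, 1.5, 14.6]
opening: 0.0105
grip_force: 20.0
```

```bash
python3 - <<'E'
from h import *
import cv2
im=vision.read_camera("scene")
cv2.imwrite("pics/s2.png",cv2.resize(im[60:320,100:440,::-1],None,fx=2.3,fy=2.3,interpolation=2))
K,T=cam("scene");p=[ 0.618,-0.0755,-0.2157]
for a in(.5,.6,.7,.8):
    L=np.array([[-.173,.158],[-.173,-.158]]);B=[[.145-.173*np.cos(a)-.008*np.sin(a)*1,y,.1+.173*np.sin(a)+.008*np.cos(a)] for y in(.158,-.158)]
    print(a,((proj(b2w(B,p),K,T)-[100,60])*2.3).round().tolist())
E
```

```text
0.5 [[432.0, 329.0], [227.0, 163.0]]
0.6 [[426.0, 322.0], [219.0, 154.0]]
0.7 [[418.0, 315.0], [210.0, 146.0]]
0.8 [[409.0, 310.0], [200.0, 140.0]]
```

View pics/s2.png

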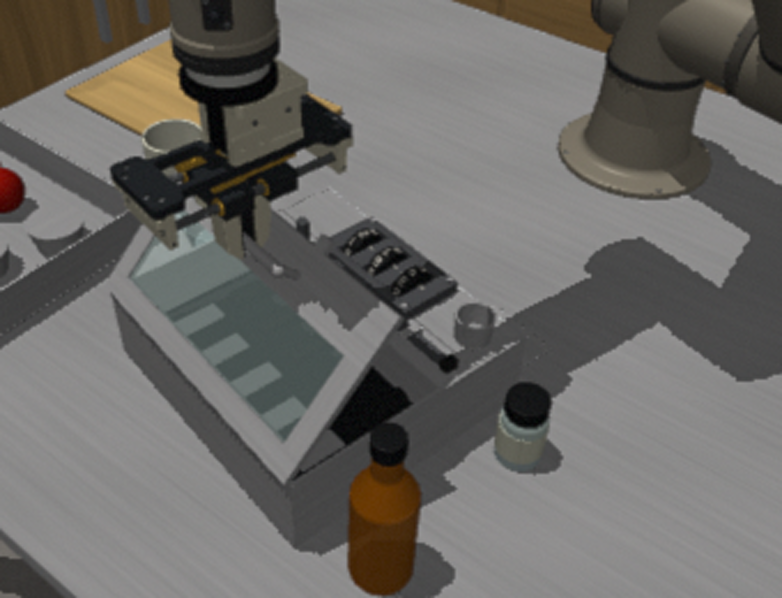

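Emit:
move_arm:
  rows:
    - [0,0,0,0,0.65]
    - [0,0,0,0,0.65]
    - [0,0,0,0,0.65]
    - [0,0,5,0,0.65]
    - [0,0,10,0,0.65]
    - [0,0,20,0,0.65]
    - [0,0,30,0,0.65]
    - [0,0,40,0,0.65]
    - [0,0,30,0,0.65]
    - [0,0,0,0,0.65]
    - [0,0,0,0,0.65]
    - [0,0,0,0,0.65]

```text
time: 21.2
tool_pos: [0.6928, -0.0911, 0.3505]
tool_rot: [-3.139, -0.0, 1.352]
contact_force: [-0.9, -0.1, 0.2]
opening: 0.0158
grip_force: 0.0
```

```bash
python3 - <<'E'
from h import *
import cv2
s=monitor.observe();print(s["tool_pos"],s["contact_force"],s["opening"])
a=vision.read_camera("scene")[100:310,130:380,::-1];b=vision.read_camera("top")[100:300,150:400,::-1]
cv2.imwrite("pics/s3.png",np.hstack([cv2.resize(a,(400,336)),cv2.resize(b,(400,336))]))
E
```

```text
[ 0.69276264 -0.09112982  0.35051421] [-0.92313707 -0.10214468  0.23280929] 0.015775757196472524
```

View pics/s3.png

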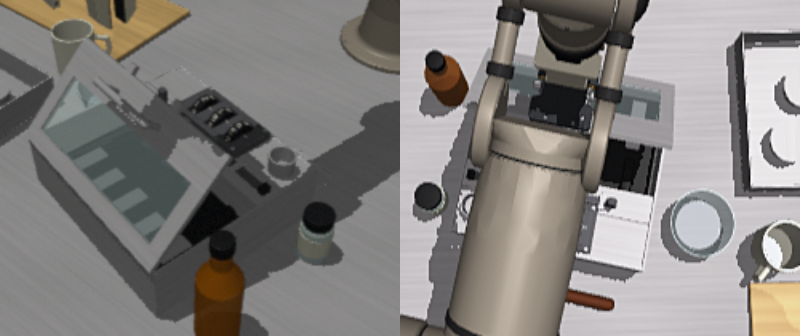

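The lid stands open on its own at about 0.75 rad, with its front-left corner at (228,160) in the left half. The gripper is clear above it, and the cup, jar, bottle, bowl and mug are where they were.

```bash
python3 -c "
from cell import workorder
print(workorder.hand_in())"
```

```text
the job is handed in; nothing more can be done
None
```

I handed the job in: the dials read 4-7-2, the latch bar is home against its buffer, and the lid stands open by itself at about 0.75 rad (estimated from the scene camera), with the arm clear and no bystander visibly moved; hand-in returned no verdict.

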